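Clamp a bonded rock billet under the bar clamp

TASK

The rock billet with its glass slide stands ready in the bar clamp for its glue to set. Slide the red jaw gently down the bar until its brass foot rests on the glass and the jaw tips and binds on the bar (a push of 7 newtons or so is plenty), then turn the black handle clockwise (seen from above) until the billet is clamped firmly at about 18 newtons, and let go. Never press so hard that the glass could crack (30 newtons).

Things in the scene. Friction and masses are not known exactly. Their poses are not given: they have to be found in the camera images.
- clamp: blue clamp frame bolted to the bench (fixed), base 205 x 84 mm. Origin on the bench directly under the clamping axis; its x axis points to the upright steel bar (10 x 22 mm), which stands 105 mm from the origin and whose top is 203 mm above the bench.
- jaw (a joint): how far the red jaw has been pushed down the bar, m (0 = top, up to 0.057). It stays where it is left; 2 to 5 N at the thumb pad slides it down. It has slack on the bar: after the foot's first touch 2 to 5 mm more of easy pushing at the pad tips the arm by about 0.05 rad, till it binds. Pushed near the bar it slides; loaded far out, at the spindle, it binds, which holds the clamping force.
- jaw_push (a point): middle of the black thumb pad on top of the jaw's arm (24 mm wide, 20 mm thick), 48 mm from the bar towards the spindle: push down here to slide the jaw. The brass foot's underside is 62 mm below this point (a little more when the handle is screwed in); the jaw's head beside the bar stands 33 mm above it, its face 32 mm from this point.
- handle_grip (a point): centre of the black wing handle on top of the spindle, over the clamping axis: a bar 56 mm long (the point's x axis), 12 mm thick (its y axis) and 26 mm high, the point half-way up; 33 mm above the arm's top when not screwed in. Pinch it across its 12 mm.
- handle (a joint): turn of the handle, rad; grows clockwise seen from above, which drives the foot down 1.27 mm a rad. The screw stays where it is left.
- foot: round brass pressure foot, 24 mm across, under the spindle; it does not turn with it. Origin on the spindle axis 45 mm above its underside.
- foot_spring (a joint): how far the foot is pushed up into the stiff gauge spring behind it, m (0 = free, up to 0.0045): 1 mm for every 8 N with which the foot presses. Once the jaw has bound, each rad of the handle adds roughly 4 to 7 N (before that, while the jaw still tips, almost nothing); letting go of the handle may add 1 to 3 N more.
- billet: reddish sawn rock billet 44 x 27 x 22 mm with a 3 mm glass slide on top (48 x 30 mm), 25 mm high in all, 90 g, loose on the clamp's cork pad (whose top is 30 mm above the bench). Origin at the centre of its underside, x along its length.

How it is judged:
By the outcome, as a careful person would: the job done as asked, in the order asked, and still so for the second after the job is handed in, with the robot touching nothing.
It also fails if it takes over 72 s, if anything falls off the work surface, if the arm or the gripper's body presses on something with over 40 N, if the wrist force passes 120 N, or if a joint passes its speed limit or range.

ROBOT

A 6-joint arm with a two-finger parallel gripper is mounted at the origin on the work surface; the furniture and walls round the work are solid. World frame = base frame: x ahead of the robot, y to its left, z up, the work surface at z = 0. Lengths are in m, angles in rad, forces in N, time in s.
With the tool pointing down it reaches from about 0.25 to 0.775 m from the base axis. Payload 4 kg.
Tool frame: the origin (TCP) lies on the mounting face of the last link; the fingertips stand 199 mm ahead of it and the grasp point (between the pads) lies 180 mm ahead of it; z points along the fingers, y is the line along which they close (so a half turn about z gives the same grasp; the last joint's range is limited). The gripper opens to 94 mm and grips with 3 to 60 N. Pads are 16 mm wide; open, the fingers measure 119 mm over their backs; the gripper's body (75 mm by 177 mm) begins 78 mm behind the grasp point.
Start: joints at [-1.279, 0.087, 1.371, -0, 1.684, -0.103], TCP at [0.212, -0.508, 0.405] pointing down, gripper open.
Joint ranges: [-3.1, 3.1], [-0.76, 2.03], [0.27, 2.55], [-1.08, 4.22], [0.17, 2.65], [-2.57, 2.57]. Speed limits (rad/s): [2.79, 2.79, 3.14, 3.14, 3.14, 3.14].

INTERFACE

Orientations are given as a rotation vector (axis times angle).
In Python, from rig import manip gives the robot as it stands.
- The arm moves only by the tool drive_tool, never from a script. Its arguments are lists of equal length, an entry for each row: "slide": the shift along the tool's x, y, z in m, a list of three; "angular": the turn, a rotation vector about the tool's x, y, z in rad, a list of three. A call has 1 to 10 rows; each row is the pose to reach, as a shift and turn from the pose commanded when the call began, along the tool's axes at that moment; what a row does not reach only later rows make up. A row lasts 1/8 s, in which the tool goes at most 62.5 mm and 10.7 degrees, less where a joint would pass 70% of its speed; a pose out of reach is approached as far as the arm can. A call with a gripper value outside its range is refused whole. "claw" is the gripper command: -1 is fully open, 1 is shut, values between are in proportion, set as the call begins (left out, the last holds). The fingers move at their own pace and stop on an object; "grip_force" is the grip in N (left out, the last holds). Time passes only in rows, so rows that repeat a pose let the fingers close. It gives the time, the measured TCP pose, the force, the opening and the grip force at its end, in the units of the state.
- manip.read_state(): the state, without advancing time (a new reading comes with each control period).
- manip.capture(name): name is "scene" or "top" or "wrist"; returns (picture, depth): 480x640x3 uint8, red, green, blue; 480x640 float32, m along the optical axis (not along the pixel's ray), 0 where there is no reading.
- manip.camera_info(name): a dict with "mtx" (3x3 intrinsics, pixels), "R" (3x3) and "t" (3): a world point X has camera coordinates R X + t; the wrist camera has in their place "tool_from_camera" (4x4, takes a point from camera to tool coordinates, whose origin is the TCP and whose axes are the flange's). Camera axes: x right, y down, z forward; pixel columns grow to the right and rows downward; lengths in m; the calibration is good to about 2 mm. A picture is of the moment at which its call begins: read the wrist's pose just before it. camera_info takes no time and is no camera call.
- manip.sign_off(): hands the job in; it is judged then, once.
The state is a dict: "t": time; "joint_positions": joint angles; "joint_velocities": joint speeds; "tau": joint torques, N m; "tool_pos": TCP position; "ee_rot": TCP orientation; "force": force on the tool from outside, world axes, zero at the start; "torque": the same for the moment, N m; "grip_width": finger opening in m; "finger_force": force on a finger pad.
Only numpy, scipy, OpenCV 4.12 (cv2) and the standard library are available. Lean on these libraries where they do the work, as an engineer would, in place of code of your own. Each camera call takes 0.05 s, during which the arm holds its last target. There are 200 camera calls.

## Working session

There is one attempt and no reset: what is moved stays moved. The work goes in short steps, Python scripts to look and compute and a tool call to move; the robot and the scene stay as the last step left them, time stands still between calls to the robot, and variables do not carry over. Pictures are saved under pics/ and viewed, at most 10 in all, crops included, and the job is handed in when it is done.

Besides the shell and the picture viewer there is one more tool, called after "Emit:" as name(argument=value, ...) on one line, values as JSON. drive_tool: Moves the arm, as the interface text tells. Its arguments: {"type":"object","properties":{"slide":{"type":"array","items":{"type":"array","items":{"type":"number"}}},"angular":{"type":"array","items":{"type":"array","items":{"type":"number"}}},"claw":{"type":"number"},"grip_force":{"type":"number"}},"required":["slide","angular"]}

```bash
mkdir -p pics; ls
python3 - <<'E'
from rig import manip
import cv2,numpy as np
print(manip.read_state())
ims=[]
for n in ("scene","top"):
    p,d=manip.capture(n); np.savez(f'/tmp/{n}.npz',p=p,d=d)
    cv2.imwrite(f'pics/{n}0.png',p[:,:,::-1])
    print(n,manip.camera_info(n))
print(manip.camera_info("wrist"))
E
```

```text
pics
{'t': 0.0, 'joint_positions': array([-1.27911347e+00,  8.79834189e-02,  1.37224915e+00, -1.52957778e-06,
        1.68361568e+00, -1.03138118e-01]), 'joint_velocities': array([ 0.00126553, -0.00092926,  0.00114798,  0.00158549, -0.00089827,
       -0.00024189]), 'tau': array([ 1.99817063e-03, -3.40173769e+01, -3.02427542e+01,  7.19136279e-02,
        3.30451224e-02, -1.67258163e-04]), 'tool_pos': array([ 0.21149857, -0.50759194,  0.40349075]), 'ee_rot': array([-3.07837405e+00, -6.15722334e-01,  3.35658174e-04]), 'force': array([ 0.11842288, -0.13771115, -0.30631004]), 'torque': array([ 0.00545093,  0.01728502, -0.07316428]), 'finger_force': 0.0, 'grip_width': 0.09370800313481163}
scene {'mtx': array([[611.7022779 ,   0.        , 324.68843723],
       [  0.        , 611.7022779 , 226.64718047],
       [  0.        ,   0.        ,   1.        ]]), 'R': array([[-0.6949332 , -0.71894712,  0.01352385],
       [-0.55719288,  0.52650293, -0.64212986],
       [ 0.45453707, -0.45377275, -0.76647658]]), 't': array([0.41989625, 0.32556445, 0.77396058])}
top {'mtx': array([[442.19004572,   0
[... 155 characters left out ...]
 -0.99926742, -0.03787903],
       [-0.99612785,  0.00875744, -0.08747925],
       [ 0.08774689,  0.03725484, -0.99544591]]), 't': array([0.12642893, 0.5166989 , 0.95667662])}
{'mtx': array([[392.89060397,   0.        , 323.80406376],
       [  0.        , 392.89060397, 237.74531285],
       [  0.        ,   0.        ,   1.        ]]), 'tool_from_camera': array([[ 1.16829418e-05, -9.63413124e-01, -2.68020806e-01,
         7.74536042e-02],
       [ 9.99999239e-01, -3.19427810e-04,  1.19178762e-03,
        -5.63447607e-05],
       [-1.23379713e-03, -2.68020616e-01,  9.63412387e-01,
         1.96654661e-02],
       [ 0.00000000e+00,  0.00000000e+00,  0.00000000e+00,
         1.00000000e+00]])}
```

View pics/scene0.png

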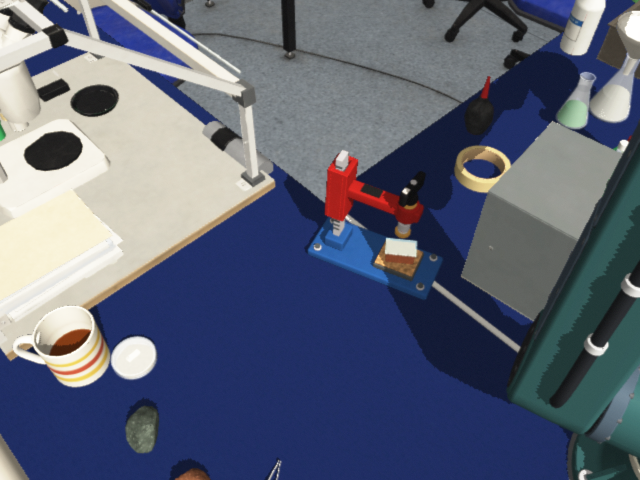

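View pics/top0.png

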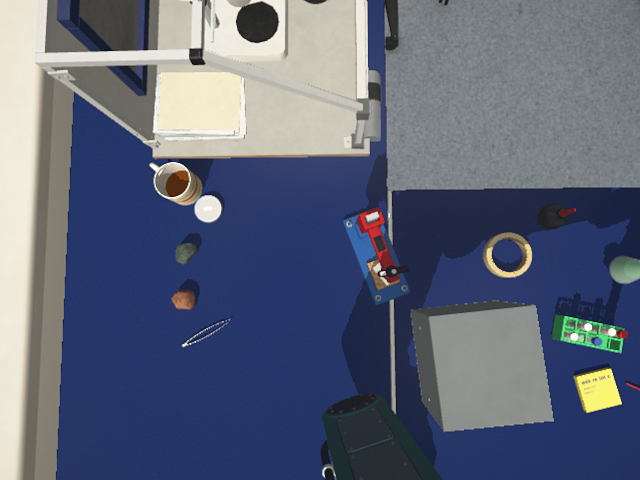

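The scene view shows the red jaw head at (340,190), its thumb pad at about (372,190), the black handle at (413,190) and the billet at (402,250). In the top view the head is at (372,217), the pad at about (380,243) and the handle at (393,271). A grey box stands nearby at (480,365).

```bash
cat > h.py <<'E'
import numpy as np,cv2
from rig import manip
from scipy.spatial.transform import Rotation as Ro
def world(name,d,st=None,info=None):
    c=info or manip.camera_info(name);K=c['mtx'];v,u=np.mgrid[:480,:640]
    P=np.stack([(u-K[0,2])/K[0,0]*d,(v-K[1,2])/K[1,1]*d,d],-1)
    if name!='wrist': return (P-c['t'])@c['R']
    T=c['tool_from_camera'];P=P@T[:3,:3].T+T[:3,3]
    return P@Ro.from_rotvec(st['ee_rot']).as_matrix().T+st['tool_pos']
def red(p):
    h=cv2.cvtColor(p,cv2.COLOR_RGB2HSV);return ((h[...,0]<6)|(h[...,0]>174))&(h[...,1]>190)&(h[...,2]>60)
def black(p): return p.max(-1)<60
E
python3 - <<'E'
from h import *
for n,(x0,x1,y0,y1) in dict(scene=(300,450,140,300),top=(340,420,200,310)).items():
    z=np.load(f'/tmp/{n}.npz');p,d=z['p'],z['d'];W=world(n,d)
    b=np.zeros((480,640),bool);b[y0:y1,x0:x1]=1
    b&=d>0
    r=red(p)&b;X=W[r];print(n,'red',r.sum(),'zmax',np.percentile(X[:,2],[2,50,98]))
    hd=X[X[:,2]>np.percentile(X[:,2],98)-.012];print(' head top c',hd.mean(0),hd.min(0),hd.max(0))
    k=black(p)&b&(W[...,2]>.1)
    nn,l,s,c=cv2.connectedComponentsWithStats(k.astype(np.uint8))
    for i in range(1,nn):
        if s[i,4]>15:
            Y=W[l==i];t=np.percentile(Y[:,2],95);Q=Y[Y[:,2]>t-.006];rr=cv2.minAreaRect((Q[:,:2]*1000).astype(np.float32));print(' blk',s[i],c[i],'ztop',t,Y.mean(0),rr)
    bl=b&(p[...,2]>120)&(p[...,0]<80);Y=W[bl&(W[...,2]<.05)&(W[...,2]>0.005)]
    if len(Y)>50: print(' base',np.median(Y[:,2]),cv2.minAreaRect((Y[:,:2]*1000).astype(np.float32)))
z=np.load('/tmp/top.npz');W=world('top',z['d'])
for u,v in [(480,365),(425,320),(420,420),(360,110),(395,20),(198,55),(355,100)]: print((u,v),W[v,u].round(3))
E
```

```text
scene red 2432 zmax [0.09438864 0.14953942 0.1875372 ]
 head top c [0.54150673 0.02802034 0.18424827] [ 0.45278134 -0.00090654  0.17556816] [0.56140911 0.04507008 0.19027236]
 blk [399 171  27  36 439] [412.19589977 190.39407745] ztop 0.1987008746224945 [ 0.44708756 -0.01166598  0.18698146] ((450.73504638671875, -14.832893371582031), (12.45654010772705, 56.445926666259766), 10.031096458435059)
 blk [362 184  20  13 148] [371.66891892 190.00675676] ztop 0.1559342339826572 [0.50562394 0.00376638 0.15385205] ((505.7643127441406, 3.0925817489624023), (27.411306381225586, 19.480772018432617), 19.860820770263672)
 base 0.015804208809396397 ((517.1369018554688, 10.72113037109375), (140.92494201660156, 85.31333923339844), 19.597490310668945)
top red 364 zmax [0.11301438 0.15648371 0.18970975]
 head top c [0.54404283 0.0218949  0.18740258] [ 0.52848303 -0.00163471  0.17821863] [0.56367361 0.0425249  0.19070091]
 blk [374 236  11  15  93] [379.12903226 243.02150538] ztop 0.156945595879652 [0.5048197  0.00492726 0.15477781] ((504.6838073730469, 4.696224212646484), (26.371259689331055, 12.923434257507324), 21.453489303588867)
 blk [381 265  28  12 160] [395.9     269.96875] ztop 0.20069809015468976 [ 0.45209165 -0.02085869  0.19300851] ((451.3861389160156, -18.620729446411133), (10.96036434173584, 48.90083312988281), 10.961366653442383)
 base 0.016673441772670106 ((518.5750732421875, 10.11346435546875), (138.97024536132812, 81.99465942382812), 20.374086380004883)
(480, 365) [ 0.285 -0.163  0.202]
(425, 320) [ 0.359 -0.077  0.161]
(420, 420) [ 0.129 -0.092 -0.002]
(360, 110) [0.741 0.042 0.223]
(395, 20) [ 1.448 -0.149 -0.651]
(198, 55) [0.744 0.275 0.423]
(355, 100) [0.76  0.051 0.223]
```

Emit:
drive_tool(slide=[[0,0,-0.06],[0.05,-0.038,-0.06],[0.1,-0.077,-0.06],[0.155,-0.12,-0.06],[0.21,-0.16,-0.06],[0.26,-0.2,-0.06],[0.31,-0.24,-0.06],[0.37,-0.285,-0.06],[0.42,-0.323,-0.06],[0.467,-0.359,-0.06]], angular=[[0,0,0],[0,0,0],[0,0,0],[0,0,0],[0,0,0],[0,0,0],[0,0,0],[0,0,0],[0,0,0],[0,0,0]], claw=1, grip_force=20)

```text
t: 1.35
tool_pos: [0.4918, -0.0177, 0.4643]
ee_rot: [3.08, 0.616, -0.0]
force: [1.2, -0.6, 0.4]
grip_width: 0.0007
finger_force: 0.0
```

Emit:
drive_tool(slide=[[0,0,0],[0,0,0],[0,0,0],[0,0,0]], angular=[[0,0,0],[0,0,0],[0,0,0],[0,0,0]])

```text
t: 1.85
tool_pos: [0.4908, -0.021, 0.4649]
ee_rot: [3.081, 0.612, 0.0]
force: [-0.5, -0.1, 0.2]
grip_width: 0.0004
finger_force: 0.0
```

Run:
```python
from h import *
s=manip.read_state();p,d=manip.capture('wrist');print(s['t'],s['tool_pos'],s['ee_rot'],s['force'],s['grip_width'],s['joint_positions'])
cv2.imwrite('pics/w1.png',p[:,:,::-1]);np.savez('/tmp/w1.npz',p=p,d=d)
W=world('wrist',d,s);k=black(p)&(W[...,2]>.1)&(d>0)
nn,l,st,c=cv2.connectedComponentsWithStats(k.astype(np.uint8))
for i in range(1,nn):
    if st[i,4]>150:
        Y=W[l==i];t=np.percentile(Y[:,2],95);Q=Y[Y[:,2]>t-.006];print(st[i],'ztop',t,cv2.minAreaRect((Q[:,:2]*1000).astype(np.float32)))
```

```text
1.85 [ 0.49080109 -0.02100022  0.46488081] [3.08103983e+00 6.12094972e-01 4.69075177e-04] [-0.46348273 -0.1429433   0.15604968] 0.0003748213412605747 [-1.58167391e-01 -4.83343288e-02  1.39041555e+00 -2.21211540e-04
  1.79911330e+00  1.02035555e+00]
[257 270  52  26 690] ztop 0.19684248627481343 ((452.0917663574219, -1.7231664657592773), (2.8146066665649414, 25.792491912841797), 11.459002494812012)
```

View pics/w1.png

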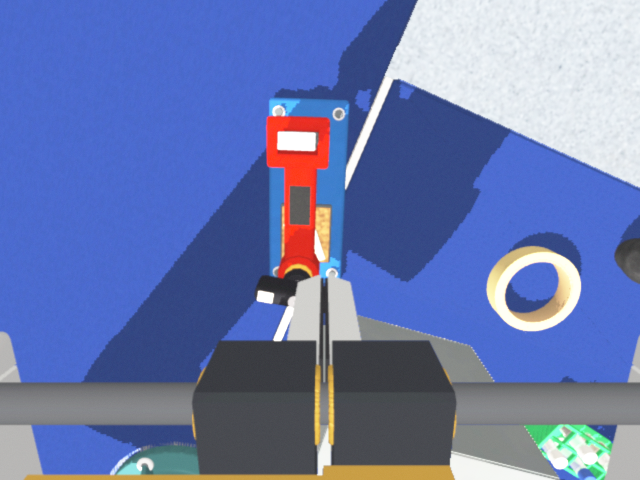

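The wrist view shows the pad at px (300,205), the handle at (285,290) and the head at (297,140). The arm stopped about 30 mm short, so I'll refine the pad position from here.

Run:
```python
from h import *
z=np.load('/tmp/w1.npz');p,d=z['p'],z['d'];s=dict(tool_pos=np.array([0.49080109,-0.02100022,0.46488081]),ee_rot=np.array([3.08103983,.612094972,.000469]))
W=world('wrist',d,s)
k=(p.max(-1)<90)&(d>0);k[:180]=0;k[230:]=0;k[:,:285]=0;k[:,316:]=0
Y=W[k];print(k.sum(),Y.mean(0),np.median(Y[:,2]),cv2.minAreaRect((Y[:,:2]*1000).astype(np.float32)))
R=Ro.from_rotvec(s['ee_rot']).as_matrix();print(R.T@(np.array([.505,.0045,.156])-s['tool_pos'])); print(R.T@(np.r_[cv2.minAreaRect((Y[:,:2]*1000).astype(np.float32))[0],0]/1000-s['tool_pos']))
k=red(p)&(W[...,2]>.14)&(W[...,2]<.165)&(d>0);Y=W[k];print('arm',cv2.minAreaRect((Y[:,:2]*1000).astype(np.float32)))
k=red(p)&(W[...,2]>.18)&(d>0);Y=W[k];print('head',cv2.minAreaRect((Y[:,:2]*1000).astype(np.float32)),np.median(Y[:,2]))
```

```text
0 [nan nan nan] nan ((0.0, 0.0), (0.0, 0.0), 0.0)
[ 0.02279798 -0.01825737  0.30887885]
[-0.44560851 -0.20719331  0.46469869]
arm ((495.7457580566406, 2.3526954650878906), (98.85091400146484, 30.076683044433594), 22.12156867980957)
head ((548.0048828125, 20.535083770751953), (31.470787048339844, 39.24256134033203), 20.43634605407715) 0.18757020148701337<stdin>:5: RuntimeWarning: Mean of empty slice.
  ret = um.true_divide(
  return _methods._mean(a, axis=axis, dtype=dtype,
  ret = ret.dtype.type(ret / rcount)
```

Emit:
drive_tool(slide=[[0.022,-0.018,0.0],[0.022,-0.018,0.0],[0.022,-0.018,0.04],[0.022,-0.018,0.08],[0.022,-0.018,0.093],[0.022,-0.018,0.093],[0.022,-0.018,0.093],[0.022,-0.018,0.093]], angular=[[0,0,0],[0,0,0],[0,0,-0.04],[0,0,-0.04],[0,0,-0.04],[0,0,-0.04],[0,0,-0.04],[0,0,-0.04]])

```text
t: 2.9
tool_pos: [0.505, 0.0052, 0.3736]
ee_rot: [3.067, 0.677, 0.005]
force: [0.2, -0.6, -0.1]
grip_width: 0.0005
finger_force: 0.0
```

Emit:
drive_tool(slide=[[0,0.001,0.008],[0,0.001,0.014],[0,0.001,0.017],[0,0.001,0.02],[0,0.001,0.023],[0,0.001,0.026]], angular=[[0,0,0.08],[0,0,0.08],[0,0,0.08],[0,0,0.08],[0,0,0.08],[0,0,0.08]])

```text
t: 3.65
tool_pos: [0.505, 0.0045, 0.346]
ee_rot: [3.092, 0.555, 0.001]
force: [-1.3, 0.6, 1.7]
grip_width: 0.0005
finger_force: 1.1
```

Emit:
drive_tool(slide=[[0,0,0.003],[0,0,0.006],[0,0,0.009],[0,0,0.012],[0,0,0.015],[0,0,0.018]], angular=[[0,0,0],[0,0,0],[0,0,0],[0,0,0],[0,0,0],[0,0,0]])

```text
t: 4.4
tool_pos: [0.5051, 0.0045, 0.3275]
ee_rot: [3.092, 0.554, 0.0]
force: [0.4, -0.3, 2.5]
grip_width: 0.0007
finger_force: 1.2
```

Run:
```python
from h import *
s=manip.read_state();p,d=manip.capture('scene');print(s['t'],s['tool_pos'],s['force'])
cv2.imwrite('pics/s2.png',cv2.resize(p[130:310,270:470,::-1],(800,720))[:600])
W=world('scene',d);b=np.zeros((480,640),bool);b[140:300,300:450]=1
X=W[red(p)&b&(d>0)];print(np.percentile(X[:,2],[50,98]))
```

```text
4.4 [0.50509265 0.00446894 0.32750811] [ 0.35641047 -0.32512758  2.51776098]
[0.12132403 0.15075017]
```

View pics/s2.png

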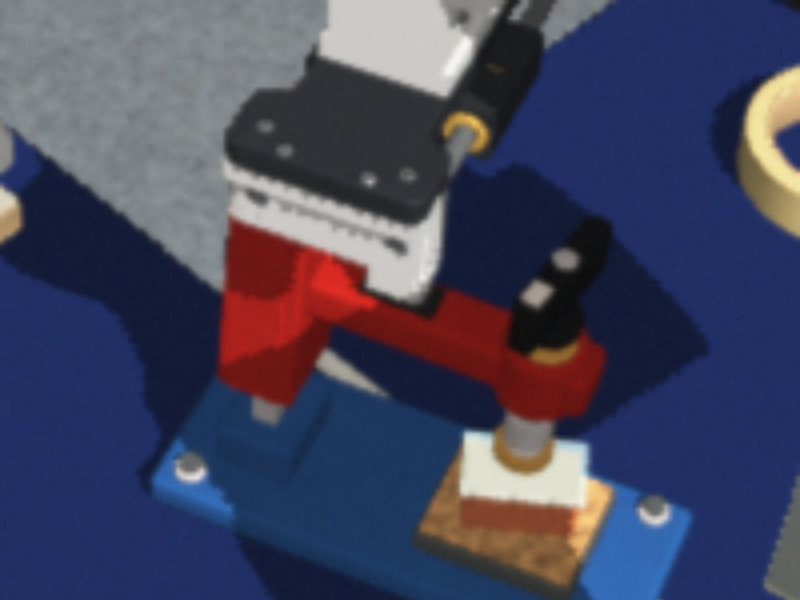

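The crop shows the fingertips on the thumb pad at (415,295), the jaw sliding level, and the foot at (522,450) about 10 mm above the glass.

Emit:
drive_tool(slide=[[0,0,0.003],[0,0,0.006],[0,0,0.008],[0,0,0.009],[0,0,0.009]], angular=[[0,0,0],[0,0,0],[0,0,0],[0,0,0],[0,0,0]])

```text
t: 5.08
tool_pos: [0.505, 0.0044, 0.3182]
ee_rot: [-3.092, -0.554, 0.001]
force: [0.3, -0.8, 0.2]
grip_width: 0.0004
finger_force: 0.0
```

Emit:
drive_tool(slide=[[0,0,0.0005],[0,0,0.001],[0,0,0.0015],[0,0,0.002]], angular=[[0,0,0],[0,0,0],[0,0,0],[0,0,0]])

```text
t: 5.58
tool_pos: [0.5051, 0.0045, 0.3168]
ee_rot: [3.092, 0.554, 0.001]
force: [0.2, 0.7, 0.5]
grip_width: 0.0002
finger_force: 0.2
```

Emit:
drive_tool(slide=[[0,0,0.0005],[0,0,0.001],[0,0,0.0015]], angular=[[0,0,0],[0,0,0],[0,0,0]])

```text
t: 5.95
tool_pos: [0.5052, 0.0045, 0.3156]
ee_rot: [3.092, 0.554, 0.002]
force: [0.2, 0.3, 2.0]
grip_width: 0.0005
finger_force: 1.3
```

Fingertip z is now about 0.1166, close to first touch.

Emit:
drive_tool(slide=[[0,0,0.0005],[0,0,0.001]], angular=[[0,0,0],[0,0,0]])

```text
t: 6.2
tool_pos: [0.5053, 0.0046, 0.3148]
ee_rot: [3.092, 0.555, 0.003]
force: [1.0, 0.9, 4.2]
grip_width: 0.0003
finger_force: 1.9
```

Emit:
drive_tool(slide=[[0,0,0.0005],[0,0,0.001]], angular=[[0,0,0],[0,0,0]])

```text
t: 6.45
tool_pos: [0.5053, 0.0046, 0.3141]
ee_rot: [3.092, 0.555, 0.003]
force: [-0.2, 1.1, 6.5]
grip_width: 0.0003
finger_force: 3.4
```

Emit:
drive_tool(slide=[[0,0,0.0005],[0,0,0.001]], angular=[[0,0,0],[0,0,0]])

```text
t: 6.7
tool_pos: [0.5053, 0.0046, 0.3137]
ee_rot: [3.092, 0.555, 0.004]
force: [0.1, 1.7, 9.1]
grip_width: 0.0003
finger_force: 4.5
```

Emit:
drive_tool(slide=[[0,0,-0.005],[0,0,-0.03],[0,0,-0.08],[0,0,-0.12],[0,0,-0.12],[0,0,-0.12]], angular=[[0,0,0],[0,0,0],[0,0,0],[0,0,0],[0,0,-0.17],[0,0,-0.34]], claw=0.1)

```text
t: 7.45
tool_pos: [0.5049, 0.0043, 0.4319]
ee_rot: [2.951, 1.077, -0.002]
force: [0.2, -0.4, -0.0]
grip_width: 0.0421
finger_force: 0.0
```

Run:
```python
from h import *
s=manip.read_state();print(s['t'],s['tool_pos'],s['ee_rot'],s['force'],s['grip_width'])
p,d=manip.capture('scene')
cv2.imwrite('pics/s3.png',cv2.resize(p[140:290,290:490,::-1],(800,600),interpolation=cv2.INTER_CUBIC))
W=world('scene',d);b=np.zeros((480,640),bool);b[140:300,300:460]=1;b&=d>0
k=black(p)&b&(W[...,2]>.08)&(W[...,2]<.19)
nn,l,st,c=cv2.connectedComponentsWithStats(k.astype(np.uint8))
for i in range(1,nn):
    if st[i,4]>40:
        Y=W[l==i];t=np.percentile(Y[:,2],95);Q=Y[Y[:,2]>t-.006];print(st[i],'ztop',t,Y.mean(0),cv2.minAreaRect((Q[:,:2]*1000).astype(np.float32)))
```

```text
7.45 [0.50490537 0.00425706 0.43187041] [ 2.95085199e+00  1.07723487e+00 -2.20157154e-03] [ 0.23897224 -0.38955544 -0.0401524 ] 0.042140936181927144
[394 187  26  36 435] ztop 0.1637030574651139 [ 0.45001275 -0.01087338  0.15221074] ((454.2970886230469, -13.09963607788086), (12.213417053222656, 56.714271545410156), 11.344077110290527)
[359 202  22  13 150] ztop 0.11770191555357916 [0.50544975 0.00435056 0.11560514] ((505.7506408691406, 5.153901100158691), (27.410396575927734, 20.498672485351562), 21.49626350402832)
```

View pics/s3.png

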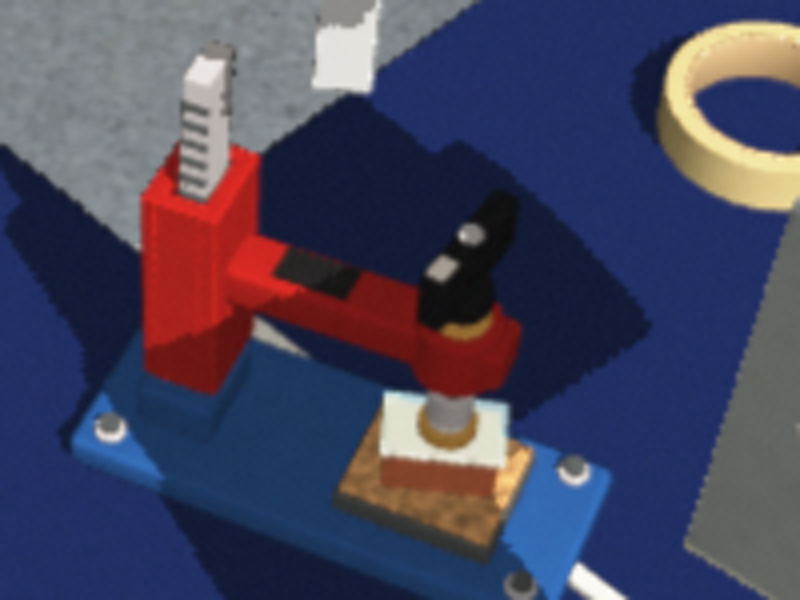

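The jaw is down and tipped: the handle dropped 35 mm against the pad's 38 mm, about 0.055 rad. The foot is on the glass at (447,430). Next I'll align the tool with the tilted spindle.

Run:
```python
from h import *
s=manip.read_state();R0=Ro.from_rotvec(s['ee_rot'])
yaw=np.radians(101);Rf=np.array([[np.cos(yaw),np.sin(yaw),0],[np.sin(yaw),-np.cos(yaw),0],[0,0,-1]])
a=np.radians(20.4);Rf=Ro.from_rotvec(.05*np.array([-np.sin(a),np.cos(a),0]))*Ro.from_matrix(Rf)
zt=Rf.apply([0,0,1]);g=np.array([.4535,-.014,.148])
for h in (.04,0):
    tcp=g-zt*(.18+h);print(tcp,R0.inv().apply(tcp-s['tool_pos']),(R0.inv()*Rf).as_rotvec())
```

```text
[ 0.46380581 -0.0101673   0.36772506] [-0.04053271 -0.01549806  0.06376906] [ 0.0383332  -0.03224365 -1.05906715]
[ 0.46193202 -0.01086416  0.32777505] [-0.04233272 -0.0161385   0.10372341] [ 0.0383332  -0.03224365 -1.05906715]
```

Emit:
drive_tool(slide=[[-0.02,-0.007,0.02],[-0.04,-0.015,0.02],[-0.0405,-0.0155,0.02],[-0.0405,-0.0155,0.02],[-0.0405,-0.0155,0.02],[-0.0405,-0.0155,0.04],[-0.0405,-0.0155,0.06],[-0.0405,-0.0155,0.06]], angular=[[0.007,-0.006,-0.18],[0.014,-0.012,-0.36],[0.02,-0.017,-0.54],[0.026,-0.022,-0.72],[0.032,-0.027,-0.9],[0.038,-0.032,-1.06],[0.038,-0.032,-1.06],[0.038,-0.032,-1.06]])

```text
t: 8.5
tool_pos: [0.4634, -0.0096, 0.3696]
ee_rot: [-1.991, -2.392, 0.07]
force: [-0.6, -1.1, -0.8]
grip_width: 0.0419
finger_force: 0.0
```

Run:
```python
from h import *
s=manip.read_state();print(s['t'],s['tool_pos'],s['ee_rot'],s['force'],s['grip_width'],s['joint_positions'])
p,d=manip.capture('wrist');cv2.imwrite('pics/w4.png',p[:,:,::-1])
c=manip.camera_info('wrist');T=np.linalg.inv(c['tool_from_camera'])
for q in ([0,0,.18],[0,0,.21],[0,0,.22]):
    x=c['mtx']@(T[:3,:3]@q+T[:3,3]);print(q,x[:2]/x[2])
```

```text
8.5 [ 0.46339599 -0.00962105  0.36957664] [-1.99136058 -2.39197072  0.06951669] [-0.57927622 -1.07319271 -0.77688448] 0.041863587388789515 [-0.13567769 -0.08017641  1.60844124 -0.02289612  1.66108014 -0.31947913]
[0, 0, 0.18] [325.03173952 309.27314419]
[0, 0, 0.21] [324.83938743 283.6208784 ]
[0, 0, 0.22] [324.78681751 276.61010153]
```

View pics/w4.png

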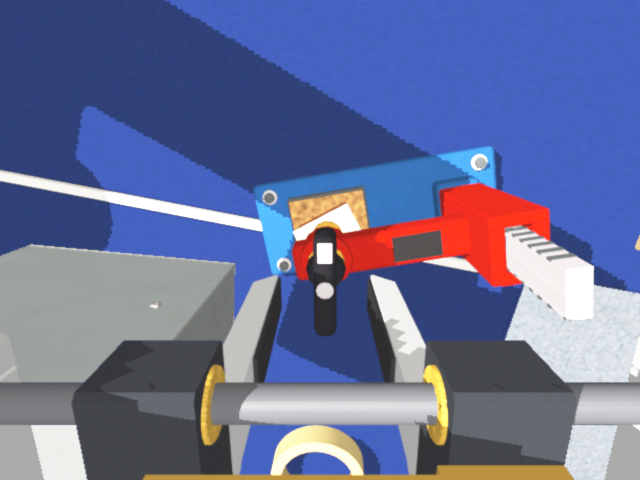

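The handle is vertical in the image, centred at (325,280) between the fingers, so it is aligned with the grasp axis. I'll descend and close.

Emit:
drive_tool(slide=[[0,0,0.01],[0,0,0.022],[0,0,0.034],[0,0,0.041],[0,0,0.041],[0,0,0.041]], angular=[[0,0,0],[0,0,0],[0,0,0],[0,0,0],[0,0,0],[0,0,0]])

```text
t: 9.3
tool_pos: [0.4623, -0.0103, 0.3316]
ee_rot: [-1.993, -2.398, 0.064]
force: [-0.4, 0.6, 0.0]
grip_width: 0.0421
finger_force: 0.0
```

Emit:
drive_tool(slide=[[0,0,0],[0,0,0],[0,0,0],[0,0,0],[0,0,0],[0,0,0]], angular=[[0,0,0],[0,0,0],[0,0,0],[0,0,0],[0,0,0],[0,0,0]], claw=1, grip_force=15)

```text
t: 10.05
tool_pos: [0.4619, -0.0103, 0.3313]
ee_rot: [-1.992, -2.397, 0.066]
force: [-5.3, -1.5, 2.4]
grip_width: 0.0214
finger_force: 14.9
```

```bash
cat > st.py <<'E'
from h import *
s=manip.read_state()
R=Ro.from_rotvec(s['ee_rot'])
print(s['t'],s['tool_pos'],'F tool',R.inv().apply(s['force']),'T tool',R.inv().apply(s['torque']),s['torque'],s['finger_force'],s['grip_width'],'j6',s['joint_positions'][5],'z',R.apply([0,0,1]))
E
python3 st.py
```

```text
10.05 [ 0.46186423 -0.01033219  0.33128505] F tool [-0.55545505 -5.58746881 -2.10387265] T tool [ 0.98230836 -0.11108251  0.01638539] [-0.28984299  0.94507253 -0.01914335] 14.93749241133628 0.02144237647490335 j6 -0.3213781165824955 z [-0.04576787 -0.01693061 -0.99880862]
```

The width of 21 mm suggests the tips closed on the hub below the wing. I'll open, rise 9 mm and close again, shifted slightly.

Emit:
drive_tool(slide=[[0,-0.001,0],[0,-0.001,0],[0,-0.001,0],[0,-0.001,-0.009],[0,-0.001,-0.009],[0,-0.001,-0.009]], angular=[[0,0,0],[0,0,0],[0,0,0],[0,0,0],[0,0,0],[0,0,0]], claw=0.3)

```text
t: 10.8
tool_pos: [0.4617, -0.0103, 0.3405]
ee_rot: [-1.993, -2.398, 0.063]
force: [-0.6, -0.8, -0.6]
grip_width: 0.0328
finger_force: 0.0
```

Emit:
drive_tool(slide=[[0,0,0],[0,0,0],[0,0,0],[0,0,0],[0,0,0],[0,0,0]], angular=[[0,0,0],[0,0,0],[0,0,0],[0,0,0],[0,0,0],[0,0,0]], claw=1)

```text
t: 11.55
tool_pos: [0.4616, -0.0102, 0.3402]
ee_rot: [-1.992, -2.398, 0.064]
force: [0.3, 0.6, -0.7]
grip_width: 0.0118
finger_force: 15.0
```

```bash
python3 st.py
python3 - <<'E'
from h import *
p,d=manip.capture('wrist');cv2.imwrite('pics/w5.png',p[180:480,120:520,::-1].repeat(2,0).repeat(2,1))
E
```

```text
11.55 [ 0.46161909 -0.01023823  0.34023602] F tool [0.57080656 0.43437963 0.66028367] T tool [-0.30954672  0.05516109 -0.02125305] [ 0.11188722 -0.29384981  0.02114589] 14.965908229351044 0.011822182018575322 j6 -0.32205958015578495 z [-0.04431014 -0.01642659 -0.99888277]
```

View pics/w5.png

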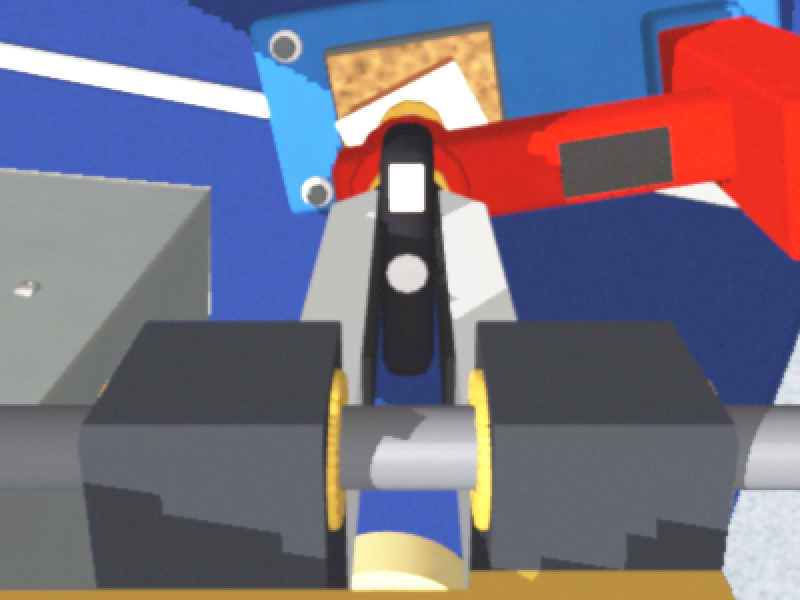

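Emit:
drive_tool(slide=[[0,0,0],[0,0,0],[0,0,0],[0,0,0],[0,0,0],[0,0,0],[0,0,0]], angular=[[0,0,0.17],[0,0,0.34],[0,0,0.51],[0,0,0.68],[0,0,0.85],[0,0,1.0],[0,0,1.0]])

```text
t: 12.48
tool_pos: [0.4621, -0.0105, 0.3398]
ee_rot: [2.919, 1.16, -0.072]
force: [4.9, -1.2, -4.4]
grip_width: 0.0119
finger_force: 15.0
```

```bash
python3 st.py
```

```text
12.475 [ 0.46210575 -0.0104678   0.33983796] F tool [2.92097015 4.3000482  4.25420714] T tool [-0.82940398  0.66247213  0.02445764] [-1.48990273e-01 -1.05127558e+00 -1.09049330e-04] 14.9928617477417 0.011931183792271179 j6 0.6763526971636958 z [-0.04254198 -0.01713191 -0.99894779]
```

Emit:
drive_tool(slide=[[0.001,0.0015,0.0015],[0.001,0.0015,0.0015],[0.001,0.0015,0.0015],[0.001,0.0015,0.0017],[0.001,0.0015,0.002]], angular=[[0,0,0],[0,0,0.15],[0,0,0.3],[0,0,0.45],[0,0,0.5]])

```text
t: 13.1
tool_pos: [0.4631, -0.0108, 0.339]
ee_rot: [3.104, 0.397, -0.073]
force: [-1.4, 0.1, 1.9]
grip_width: 0.012
finger_force: 15.0
```

```bash
python3 st.py
```

```text
13.1 [ 0.46312319 -0.01080878  0.3390387 ] F tool [-1.39585463 -0.43894525 -1.87507723] T tool [-0.0654453  -0.03506751 -0.10152221] [-0.06756744  0.01920631  0.10433281] 14.995270818471909 0.011981702211440536 j6 1.1778918831188767 z [-0.04467134 -0.01702644 -0.99885663]
```

Emit:
drive_tool(slide=[[-0.0005,0,-0.0004],[-0.0005,0,-0.0004],[-0.0005,0,-0.0004]], angular=[[0,0,0],[0,0,0],[0,0,0]])

```text
t: 13.48
tool_pos: [0.4629, -0.0109, 0.339]
ee_rot: [3.104, 0.399, -0.071]
force: [0.4, -0.7, 3.1]
grip_width: 0.0118
finger_force: 15.0
```

```bash
python3 st.py
python3 - <<'E'
from h import *
z=[];
for i in range(3):
    p,d=manip.capture('scene');s=manip.read_state();z.append(np.r_[s['tool_pos'],s['force']])
print(np.array(z).round(4));np.savez('/tmp/s5.npz',p=p,d=d)
E
```

```text
13.475 [ 0.46285422 -0.01091931  0.33902463] F tool [ 0.09580177  0.81483007 -3.05764218] T tool [-0.10140875  0.13361703  0.00167563] [-0.06428184 -0.15489946  0.00374916] 14.996228367090225 0.011832032301813818 j6 1.1764611866574548 z [-0.04385657 -0.01679457 -0.99889666]
[[ 0.4629 -0.0109  0.339   0.5472 -0.3649  2.5936]
 [ 0.4629 -0.0109  0.339  -0.2554  0.196   2.4954]
 [ 0.4629 -0.0109  0.339  -0.0698 -1.6027  3.081 ]]
```

Emit:
drive_tool(slide=[[0,0,0],[0,0,0],[0,0,0],[0,0,0],[0,0,0]], angular=[[0,0,0.15],[0,0,0.3],[0,0,0.45],[0,0,0.5],[0,0,0.5]])

```text
t: 14.25
tool_pos: [0.4629, -0.0111, 0.3387]
ee_rot: [3.095, -0.38, -0.065]
force: [0.2, -2.0, 1.6]
grip_width: 0.0118
finger_force: 15.0
```

```bash
python3 st.py
python3 - <<'E'
from h import *
z=[];
for i in range(3):
    p,d=manip.capture('scene');s=manip.read_state();z.append(np.r_[s['tool_pos'],s['force'],s['torque'][2]])
print(np.array(z).round(4))
E
```

```text
14.25 [ 0.46288771 -0.01108021  0.33871624] F tool [ 0.65810648  1.91155838 -1.56244195] T tool [-0.2346597   0.36350558 -0.02149903] [-0.3142787  -0.29538198  0.04052242] 15.000232011079788 0.011815978177675058 j6 1.6763866128181333 z [-0.04398101 -0.01745438 -0.99887988]
[[ 0.4629 -0.0111  0.3387 -0.4262 -2.8097  2.3861  0.0333]
 [ 0.4629 -0.0111  0.3387  1.3735 -4.0236  2.9964  0.0085]
 [ 0.4629 -0.0111  0.3387  0.8179 -3.405   2.1662 -0.0055]]
```

Emit:
drive_tool(slide=[[0.0003,0.001,-0.0003],[0.0003,0.001,-0.0003],[0.0003,0.001,-0.0003],[0.0003,0.001,-0.0003],[0.0003,0.001,-0.0003]], angular=[[0,0,0.15],[0,0,0.3],[0,0,0.45],[0,0,0.5],[0,0,0.5]])

```text
t: 15.02
tool_pos: [0.4629, -0.0118, 0.3385]
ee_rot: [2.897, -1.13, -0.056]
force: [0.4, -1.2, -0.3]
grip_width: 0.012
finger_force: 15.0
```

```bash
python3 st.py
python3 - <<'E'
from h import *
z=[];
for i in range(3):
    p,d=manip.capture('scene');s=manip.read_state();z.append(np.r_[s['tool_pos'],s['force'],s['torque'][2]])
print(np.array(z).round(4))
E
```

```text
15.025 [ 0.46287515 -0.01183015  0.33848366] F tool [1.10005833 0.6234131  0.32696045] T tool [0.20470768 0.37678882 0.02382253] [-0.10535275 -0.41616092 -0.01238727] 15.007991641759872 0.012038913576084248 j6 2.1739814386945047 z [-0.04479618 -0.01617142 -0.99886525]
[[ 0.4629 -0.0118  0.3385  1.2162 -2.011  -0.0317  0.0793]
 [ 0.4629 -0.0118  0.3385  1.5341 -2.1971  0.1364  0.0026]
 [ 0.4629 -0.0118  0.3385  1.4491 -1.5423 -0.9673 -0.0283]]
```

Emit:
drive_tool(slide=[[0,0,0],[0,0,0],[0,0,0],[0,0,-0.02],[0,0,-0.06],[0,0,-0.08],[0,0,-0.08]], angular=[[0,0,0],[0,0,0],[0,0,0],[0,0,0],[0,0,0],[0,0,0],[0,0,0]], claw=0.3)

```text
t: 16.05
tool_pos: [0.4666, -0.0105, 0.4207]
ee_rot: [2.898, -1.132, -0.049]
force: [-0.6, 0.2, -0.1]
grip_width: 0.033
finger_force: 0.0
```

Emit:
drive_tool(slide=[[0,0,0],[0,0,0],[0,0,0],[0,0,0],[0,0,0],[0,0,0],[0,0,0],[0,0,0],[0,0,0],[0,0,0]], angular=[[0,0,-0.18],[0,0,-0.36],[0,0,-0.54],[0,0,-0.72],[0,0,-0.9],[0,0,-1.08],[0,0,-1.26],[0,0,-1.44],[0,0,-1.62],[0,0,-1.8]])

```text
t: 17.3
tool_pos: [0.4662, -0.0105, 0.4169]
ee_rot: [-2.7, -1.584, 0.077]
force: [0.7, 0.3, -0.2]
grip_width: 0.033
finger_force: 0.0
```

Emit:
drive_tool(slide=[[0,0,0],[0,0,0],[0,0,0],[0,0,0],[0,0,0],[0,0,0],[0,0,0],[0,0,0],[0,0,0],[0,0,0]], angular=[[0,0,-0.18],[0,0,-0.36],[0,0,-0.54],[0,0,-0.72],[0,0,-0.9],[0,0,-1.08],[0,0,-1.26],[0,0,-1.34],[0,0,-1.34],[0,0,-1.34]])

```text
t: 18.55
tool_pos: [0.4663, -0.0105, 0.4179]
ee_rot: [-1.134, -2.89, 0.049]
force: [-0.3, -0.5, -0.4]
grip_width: 0.0325
finger_force: 0.0
```

```bash
python3 st.py
python3 - <<'E'
from h import *
s=manip.read_state();D=[]
for i in range(4):
    p,d=manip.capture('wrist');D.append(d)
d=np.median(D,0);print('noise',np.std(D,0)[200:300,200:400].mean());np.savez('/tmp/w6.npz',p=p,d=d,pos=s['tool_pos'],rot=s['ee_rot'])
cv2.imwrite('pics/w6.png',p[:,:,::-1])
p,d=manip.capture('scene');np.savez('/tmp/s6.npz',p=p,d=d)
E
```

```text
18.55 [ 0.46632322 -0.01051138  0.41792299] F tool [-0.11995419 -0.61173555  0.39203299] T tool [-0.10262821 -0.12517042 -0.02418815] [-0.00866878 -0.16114808  0.02722861] 0.0 0.03249867271857122 j6 -0.9636397484354965 z [-0.0459729  -0.01619361 -0.99881142]
noise 0.0033885776
```

View pics/w6.png

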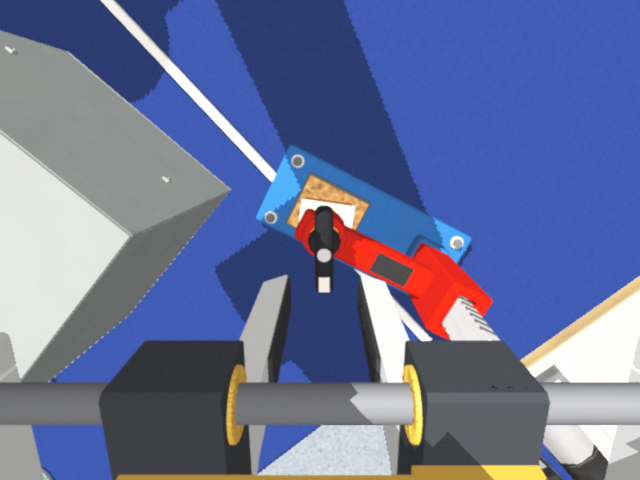

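Run:
```python
from h import *
z=np.load('/tmp/w6.npz');s=dict(tool_pos=z['pos'],ee_rot=z['rot']);W=world('wrist',z['d'],s);p=z['p']
def st(n,y0,y1,x0,x1):
    q=W[y0:y1,x0:x1].reshape(-1,3);print(n,len(q),'med z',np.median(q[:,2]).round(5),'mean',q[:,2].mean().round(5),'se',(q[:,2].std()/len(q)**.5).round(5))
st('handle',222,240,320,328);st('handle2',266,288,320,328);st('glass',206,220,340,352);st('glassL',203,211,305,313);st('cork',182,196,314,340);st('base',215,225,390,410);st('bench',100,140,420,600);st('pad',262,276,376,406);st('bartop',0,1,0,1)
for n in ('scene','s5','s6'):
    z=np.load(f'/tmp/{n}.npz');W=world('scene',z['d']);p=z['p'];b=np.zeros((480,640),bool);b[140:300,300:460]=1
    k=black(p)&b&(W[...,2]>.08)&(z['d']>0);nn,l,S,c=cv2.connectedComponentsWithStats(k.astype(np.uint8))
    for i in range(1,nn):
        if S[i,4]>40: print(n,S[i],c[i].round(2),W[l==i].mean(0).round(4),np.median(W[l==i][:,2]).round(4))
```

```text
handle 144 med z 0.16198 mean 0.16197 se 3e-05
handle2 176 med z 0.16172 mean 0.16173 se 3e-05
glass 168 med z 0.05502 mean 0.05665 se 0.00066
glassL 64 med z 0.05538 mean 0.07001 se 0.00287
cork 364 med z 0.02986 mean 0.02862 se 0.00018
base 200 med z 0.01597 mean 0.01598 se 3e-05
bench 7200 med z -0.00016 mean -0.00016 se 1e-05
pad 420 med z 0.1164 mean 0.11637 se 3e-05
bartop 1 med z 0.00041 mean 0.00041 se 0.0
scene [399 171  27  36 439] [412.2  190.39] [ 0.4471 -0.0117  0.187 ] 0.1899
scene [362 184  20  13 148] [371.67 190.01] [0.5056 0.0038 0.1539] 0.1539
s5 [ 357  140   88   51 1993] [398.96 165.2 ] [0.4393 0.0378 0.2741] 0.2785
s5 [398 183  28  39 349] [414.02 208.94] [ 0.4405 -0.0143  0.1518] 0.1537
s5 [359 201  21  13 148] [369.07 207.2 ] [0.5068 0.0042 0.1159] 0.1159
s6 [422 140   6  32 103] [424.21 153.83] [ 0.4466 -0.0234  0.248 ] 0.2482
s6 [398 187  16  38 355] [405.27 208.33] [ 0.4495 -0.0058  0.1527] 0.1574
s6 [360 202  20  12 136] [369.02 207.18] [0.5067 0.0044 0.1162] 0.1162
```

Run:
```python
from h import *
z=np.load('/tmp/w1.npz');p,d=z['p'],z['d'];s=dict(tool_pos=np.array([0.49080109,-0.02100022,0.46488081]),ee_rot=np.array([3.08103983,.612094972,.000469]))
W=world('wrist',d,s)
for y in range(276,306,3): print(y,[f'{W[y,x,2]*1000:.1f}/{p[y,x].max()}' for x in range(256,302,4)])
print('pad',np.median(W[190:220,294:307,2]),'base',np.median(W[105:112,300:320,2]),'bench',np.median(W[300:340,120:200,2]),'arm',np.median(W[232:240,292:310,2]))
```

```text
276 ['-0.6/132', '1.6/115', '179.8/52', '178.6/60', '177.7/132', '15.5/158', '153.1/226', '168.1/116', '173.2/49', '174.4/57', '174.9/57', '174.1/59']
279 ['1.3/130', '183.6/54', '185.3/47', '183.9/46', '182.3/49', '181.4/44', '180.0/52', '177.7/45', '177.4/50', '174.2/56', '173.9/60', '174.6/55']
282 ['1.9/128', '190.4/47', '189.7/44', '188.5/47', '187.0/46', '185.9/45', '185.7/45', '183.3/46', '182.1/45', '181.0/46', '179.0/53', '276.4/202']
285 ['187.9/102', '196.0/44', '194.4/44', '191.7/44', '192.3/45', '190.7/47', '189.1/45', '189.1/46', '187.0/47', '184.8/47', '184.3/67', '279.0/209']
288 ['196.3/69', '197.8/52', '197.5/49', '196.6/51', '195.7/49', '196.2/50', '193.4/44', '192.8/45', '192.7/46', '190.9/46', '188.9/131', '282.6/209']
291 ['197.8/75', '199.9/255', '198.5/215', '198.4/109', '196.9/61', '197.0/58', '196.9/55', '195.8/51', '195.4/49', '195.0/47', '285.8/166', '286.6/210']
294 ['198.3/80', '199.6/255', '197.9/255', '199.3/255', '198.6/255', '197.6/77', '197.7/72', '197.3/67', '198.1/53', '197.0/51', '289.3/195', '288.6/209']
297 ['197.3/133', '199.6/255', '198.7/255', '198.8/255', '198.2/255', '198.6/90', '198.3/89', '198.2/68', '198.3/71', '199.5/230', '291.7/210', '291.9/210']
300 ['1.9/186', '198.9/255', '199.1/255', '445.2/255', '198.1/253', '198.7/94', '197.1/72', '196.5/54', '198.5/199', '199.8/239', '295.5/209', '295.7/209']
303 ['1.0/204', '-0.2/207', '-1.3/210', '0.4/219', '197.4/176', '195.8/99', '197.3/55', '197.6/52', '199.8/214', '199.2/239', '298.1/210', '298.6/212']
pad 0.15448381973669098 base 0.01614073392978496 bench 0.0005519834108032862 arm 0.15247800187429478
```

Run:
```python
from h import *
c=manip.camera_info('scene');C=-c['R'].T@c['t'];ax=np.array([.4496,-.0161]);u=C[:2]-ax;u/=np.linalg.norm(u)
def prof(n,zs,r,lat):
    p=np.load(f'/tmp/{n}.npz')['p'].astype(np.float32);v=np.array([-u[1],u[0]])
    out=0
    for l in lat:
        X=np.c_[np.tile(ax+u*r+v*l,(len(zs),1)),zs]@c['R'].T+c['t'];q=X@c['mtx'].T;q=(q[:,:2]/q[:,2:]).astype(np.float32)
        out=out+cv2.remap(p,q[:,None,0],q[:,None,1],cv2.INTER_LINEAR)[:,0]
    return (out/len(lat)),q
lat=np.linspace(-.004,.004,9)
z0=np.arange(.080,.116,.001);z6=np.arange(.045,.081,.001)
A,q0=prof('scene',z0,.012,lat);B,q6=prof('s6',z6,.012,lat);S5,_=prof('s5',z6,.012,lat)
print(q0[0],q0[-1],q6[0],q6[-1])
for i in range(len(z0)): print(f'{z0[i]:.3f}',A[i].astype(int),'   ',f'{z6[i]:.3f}',B[i].astype(int),S5[i].astype(int))
```

```text
[405.73935 243.24434] [408.50958 228.28789] [403.12674 257.34988] [405.73935 243.24434]
0.080 [222 223 207]     0.045 [132  70  45] [131  70  45]
0.081 [220 222 207]     0.046 [134  75  50] [133  74  50]
0.082 [216 220 207]     0.047 [139  85  62] [139  85  62]
0.083 [207 217 208]     0.048 [148 103  80] [148 103  81]
0.084 [196 212 208]     0.049 [162 128 107] [162 129 108]
0.085 [185 206 206]     0.050 [182 158 139] [181 159 139]
0.086 [174 198 201]     0.051 [202 188 170] [202 188 170]
0.087 [159 183 188]     0.052 [216 209 192] [217 209 193]
0.088 [134 155 164]     0.053 [222 218 202] [223 218 202]
0.089 [103 118 129]     0.054 [221 217 200] [222 218 201]
0.090 [79 85 94]     0.055 [214 209 189] [215 211 191]
0.091 [70 67 69]     0.056 [202 193 168] [204 196 171]
0.092 [77 64 55]     0.057 [184 169 138] [187 173 142]
0.093 [95 73 49]     0.058 [167 145 108] [168 148 111]
0.094 [109  80  46]     0.059 [153 124  81] [153 126  83]
0.095 [118  86  46]     0.060 [144 110  63] [144 111  64]
0.096 [127  92  46]     0.061 [139 102  52] [139 103  52]
0.097 [135  97  47]     0.062 [140 101
[... 363 characters left out ...]
 92]
0.104 [145 123  97]     0.069 [138 123 105] [140 124 105]
0.105 [143 125 105]     0.070 [135 125 113] [136 126 113]
0.106 [139 125 109]     0.071 [133 125 117] [133 125 117]
0.107 [135 122 110]     0.072 [131 124 118] [131 124 118]
0.108 [132 121 110]     0.073 [129 124 120] [130 124 120]
0.109 [130 120 111]     0.074 [128 123 120] [129 123 120]
0.110 [128 119 112]     0.075 [128 123 120] [128 123 120]
0.111 [127 119 113]     0.076 [127 123 120] [127 123 120]
0.112 [126 120 114]     0.077 [127 123 120] [127 123 120]
0.113 [125 120 115]     0.078 [127 123 120] [127 123 120]
0.114 [125 120 116]     0.079 [127 123 120] [127 122 120]
0.115 [125 120 116]     0.080 [128 123 120] [127 122 120]
```

Run:
```python
from h import *
c=manip.camera_info('scene');C=-c['R'].T@c['t'];ax=np.array([.4496,-.0161]);u=C[:2]-ax;u/=np.linalg.norm(u);v=np.array([-u[1],u[0]]);xc=np.array([np.cos(.356),np.sin(.356)])
print('u',u,'u.xc',u@xc,'v.xc',v@xc,'tan',(C[2]-.06)/np.linalg.norm(C[:2]-ax))
l=np.arange(-.020,.0201,.001)
for n,zs in (('scene',(.095,.097,.099)),('s6',(.060,.062,.064)),('scene',(.112,)),('s6',(.076,))):
    p=np.load(f'/tmp/{n}.npz')['p'].astype(np.float32);o=0
    for z in zs:
        X=np.c_[ax+u*.012+l[:,None]*v,np.full(len(l),z)]@c['R'].T+c['t'];q=X@c['mtx'].T;q=(q[:,:2]/q[:,2:]).astype(np.float32)
        o=o+cv2.remap(p,q[:,None,0],q[:,None,1],cv2.INTER_LINEAR)[:,0]
    o/=len(zs);print(n,zs,[f'{a*1000:.0f}:{int(x[0])},{int(x[2])}' for a,x in zip(l,o)])
```

```text
u [-0.55044536  0.83487119] u.xc -0.22495571756941624 v.xc -0.9743689881830339 tan 1.2354282354299662
scene (0.095, 0.097, 0.099) ['-20:19,54', '-19:18,54', '-18:19,54', '-17:21,53', '-16:28,52', '-15:45,49', '-14:70,46', '-13:88,45', '-12:103,44', '-11:116,44', '-10:125,45', '-9:133,46', '-8:137,48', '-7:139,49', '-6:139,50', '-5:140,51', '-4:139,51', '-3:139,51', '-2:140,52', '-1:140,50', '0:139,49', '1:135,47', '2:129,46', '3:119,46', '4:106,46', '5:80,47', '6:54,50', '7:34,52', '8:23,53', '9:19,53', '10:19,54', '11:19,54', '12:19,54', '13:20,55', '14:20,55', '15:20,55', '16:19,54', '17:20,54', '18:19,54', '19:17,53', '20:18,53']
s6 (0.06, 0.062, 0.064) ['-20:224,207', '-19:224,207', '-18:224,207', '-17:224,207', '-16:224,207', '-15:224,207', '-14:224,206', '-13:220,201', '-12:214,194', '-11:192,161', '-10:173,130', '-9:152,92', '-8:143,74', '-7:138,60', '-6:140,58', '-5:140,55', '-4:139,52', '-3:139,51', '-2:138,50', '-1:138,51', '0:140,52', '1:143,54', '2:145,56', '3:146,59', '4:147,67', '5:152,80', '6:165,104', '7:183,135', '8:202,169', '9:214,191', '10:221,202', '11:223,206', 
[... 550 characters left out ...]
 '11:19,54', '12:19,54', '13:19,54', '14:19,53', '15:19,54', '16:18,54', '17:18,54', '18:18,54', '19:18,54', '20:18,53']
s6 (0.076,) ['-20:224,207', '-19:224,207', '-18:223,207', '-17:223,207', '-16:223,206', '-15:222,205', '-14:212,187', '-13:195,157', '-12:165,105', '-11:140,81', '-10:121,74', '-9:113,89', '-8:113,99', '-7:114,106', '-6:116,109', '-5:119,112', '-4:122,115', '-3:125,119', '-2:126,120', '-1:128,121', '0:130,122', '1:130,123', '2:130,122', '3:128,121', '4:127,118', '5:128,112', '6:129,94', '7:134,75', '8:142,63', '9:161,88', '10:186,134', '11:213,187', '12:221,201', '13:225,207', '14:225,208', '15:225,208', '16:225,208', '17:223,208', '18:202,208', '19:168,190', '20:124,157']
```

The depth and foot-edge comparisons put the clamp at about 14 N now, so I'll regrip and add about 0.6 rad.

Emit:
drive_tool(slide=[[0,0,0.03],[0,0,0.06],[0,0,0.075],[0,0,0.0785],[0,0,0.0785],[0,0,0.0785]], angular=[[0,0,0],[0,0,0],[0,0,0],[0,0,0],[0,0,0],[0,0,0]])

```text
t: 19.55
tool_pos: [0.4633, -0.0119, 0.3417]
ee_rot: [-1.134, -2.894, 0.048]
force: [-0.0, 0.4, -0.3]
grip_width: 0.033
finger_force: 0.0
```

Emit:
drive_tool(slide=[[0,0,0],[0,0,0],[0,0,0],[0,0,0],[0,0,0]], angular=[[0,0,0],[0,0,0],[0,0,0],[0,0,0],[0,0,0]], claw=1)

```text
t: 20.18
tool_pos: [0.4629, -0.0119, 0.3407]
ee_rot: [-1.133, -2.892, 0.049]
force: [-0.5, -1.8, 2.5]
grip_width: 0.0116
finger_force: 15.0
```

```bash
python3 st.py
```

```text
20.175 [ 0.46293584 -0.01193227  0.34071223] F tool [-0.76296174 -1.75484742 -2.41175187] T tool [ 0.05165377 -0.0789974  -0.02519205] [-0.09035789 -0.0224361   0.02958739] 14.998718798160553 0.011622828619550727 j6 -0.9650147363105758 z [-0.04410755 -0.01679875 -0.99888554]
```

Emit:
drive_tool(slide=[[0,-0.0005,-0.0003],[0,-0.0005,-0.0003],[0,-0.0005,-0.0003],[0,-0.0005,-0.0003],[0,-0.0005,-0.0003],[0,-0.0005,-0.0003]], angular=[[0,0,0.15],[0,0,0.3],[0,0,0.45],[0,0,0.6],[0,0,0.6],[0,0,0.6]])

```text
t: 20.92
tool_pos: [0.4626, -0.0123, 0.3404]
ee_rot: [-1.941, -2.438, 0.064]
force: [-0.2, -1.3, -0.5]
grip_width: 0.0119
finger_force: 15.0
```

```bash
python3 st.py
```

```text
20.925 [ 0.46258165 -0.01227651  0.34044539] F tool [-1.18174112 -0.47564039  0.53916512] T tool [-0.0976111  -0.12000553 -0.02890899] [-0.09363486 -0.12149372  0.03516776] 14.998398274183273 0.011931827223500337 j6 -0.367825990709683 z [-0.04484788 -0.01661979 -0.99885557]
```

Emit:
drive_tool(slide=[[0,0,0],[0,0,0],[0,0,0],[0,0,-0.02],[0,0,-0.06],[0,0,-0.08],[0,0,-0.08],[0,0,-0.08],[0,0,-0.08]], angular=[[0,0,0],[0,0,0],[0,0,0],[0,0,0],[0,0,0],[0,0,0],[0,0,0],[0,0,0],[0,0,0]], claw=0.3)

```text
t: 22.05
tool_pos: [0.466, -0.0109, 0.4191]
ee_rot: [-1.942, -2.435, 0.065]
force: [-0.1, -0.1, -0.2]
grip_width: 0.0328
finger_force: 0.0
```

```bash
python3 st.py
python3 - <<'E'
from h import *
s=manip.read_state();D=[]
for i in range(4):
    p,d=manip.capture('wrist');D.append(d)
W=world('wrist',np.median(D,0),s);cv2.imwrite('pics/w7.png',p[:,:,::-1])
Y=np.mgrid[:480,:640];k=(W[...,2]>.155)&(W[...,2]<.170)&(p.max(-1)<110)&(np.median(D,0)>0);k[320:]=0;k[:,:280]=0;k[:,370:]=0
kk=cv2.erode(k.astype(np.uint8),np.ones((5,5)))>0
print(k.sum(),kk.sum(),np.median(W[kk][:,2]),W[kk].mean(0))
z=np.load('/tmp/w6.npz');q=world('wrist',z['d'],dict(tool_pos=z['pos'],ee_rot=z['rot']));P=z['p']
k=(q[...,2]>.155)&(q[...,2]<.170)&(P.max(-1)<110);k[320:]=0;k[:,:280]=0;k[:,370:]=0;kk=cv2.erode(k.astype(np.uint8),np.ones((5,5)))>0
print('before',kk.sum(),np.median(q[kk][:,2]),q[kk].mean(0))
pd=lambda W,p:(np.median(W[(abs(W[...,2]-.1165)<.004)&(p.max(-1)<100)][:,2]))
print('pad',pd(W,p),pd(q,P)); print('base',[np.median(w[(abs(w[...,2]-.016)<.003)][:,2]) for w in (W,q)],[np.median(w[(abs(w[...,2])<.003)][:,2]) for w in (W,q)])
p,d=manip.capture('scene');np.savez('/tmp/s7.npz',p=p,d=d);cv2.imwrite('pics/s7.png',cv2.resize(p[140:290,290:490,::-1],(800,600),interpolation=cv2.INTER_CUBIC))
E
```

```text
22.05 [ 0.46598149 -0.01087236  0.41907936] F tool [-0.06211315 -0.10553025  0.22783486] T tool [-0.04733764  0.00042432  0.03017052] [ 0.00952301 -0.04654157 -0.02990797] 0.0 0.032810182019204104 j6 -0.3657215585866302 z [-0.04722453 -0.01610438 -0.99875447]
1105 607 0.16091824181018521 [ 0.45126767 -0.00463775  0.16086512]
before 625 0.16156262686128048 [ 0.44611639 -0.00791614  0.16150605]
pad 0.1165888846714519 0.11643759706462198
base [np.float64(0.015973960539277965), np.float64(0.015954417037409713)] [np.float64(-8.332148466239087e-06), np.float64(-2.7232058364051737e-05)]
```

View pics/s7.png

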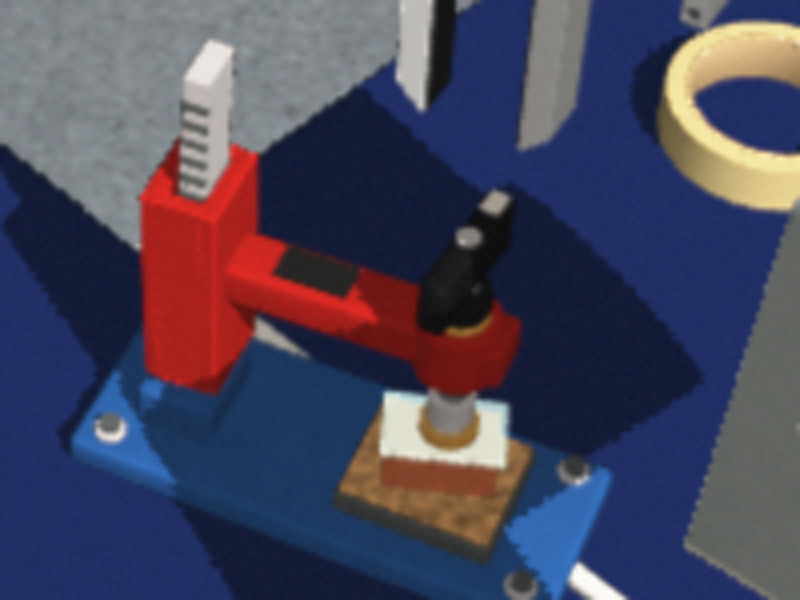

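The picture shows the foot at (447,430) seated on the glass, the jaw tipped, the billet in place and the gripper clear. The last stroke added about 3 N, so the clamp is at roughly 17 to 18 N.

```bash
python3 -c "
from rig import manip
print(manip.sign_off())"
```

```text
the job is handed in; nothing more can be done
None
```

I handed the job in with the jaw slid down, tipped and bound on the bar, the handle turned about 3.1 rad clockwise, and the gripper clear. The clamping force is about 17–18 N, estimated from handle travel and camera depth, with roughly 3 N uncertainty because there was no direct reading. The pad push peaked at about 9 N, slightly over the suggested 7 N.

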